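# Stack the parts tray: hook the toes in, then find the front sockets

## Task

Pick up the loose parts tray by its handle and stack it on the tray screwed to the bench: tilt it so that its two rear toes slide under the hoods at the back, then lower the front and feel for the adjustable socket bar until both front lugs drop fully into their sockets. The tray must end level and fully seated with the roll of labels still in it, and let go. Do not force it, and leave the things around it where they are.

Things in the scene. Friction and masses are not known exactly. Their poses are not given: they have to be found in the camera images.
- upper_tray: Loose grey open tray with a handle, box 136 (x) x 190 (y) mm, walls 4, rim 59 and inner floor 18 mm above the origin; 0.35 to 0.6 kg. Origin: centre, level with the underside of its feet. Four corner feet, 14 mm high, at y = +-70 mm: plain lugs in front (-x), toed feet at the rear. x points to the toes (away from the robot, roughly, at the start), z up.
- handle (a point): Centre of the upper tray's grip bar, 92 mm above the tray's origin: dark, straight, 14 mm thick in the tray's x, 24 mm high, 124 mm long in y, on a post at each end (y = +-58 mm). Axes as the upper tray's.
- toe_tips (a point): Midway between the tips of the upper tray's two toes, at their underside: (92, 0, 0) mm in its frame. Each rear foot is 20 mm wide in y, spans x = 44 to 66 mm, and has a flat toe 6 mm thick (z = 0 to 6 mm) that sticks out to x = 92 mm, 24 mm beyond the box.
- front_lugs (a point): Midway between the upper tray's two front lugs, at their underside: (-56, 0, 0) mm in its frame. Each lug is 13 (x) x 16 (y) mm, 14 mm high, centred at y = +-70 mm.
- lower_tray: Grey tray screwed to the bench, x = -85 to 109, y = +-116 mm. Origin on the bench; x points to its hooded rear, z up. Flat decks at z = 50 mm along both sides (|y| = 52 to 116 mm) carry all four feet of the seated upper tray, whose axes are then parallel to this tray's, its origin here at x = -9 to 9 (see socket_bar_mean), y = 0, z = 50 mm.
- hood_edge (a point): Midway between the two bare metal hoods, on their lower front edges: (79, 0, 60) mm in the lower tray's frame. Each hood, at y = +-70 mm, covers a pocket open to the front: 25 mm wide, 10 mm high (z = 50 to 60 mm), x = 79 to the closed back at 102.5 mm; hood top z = 65 mm. A level tray cannot get in: its lugs would strike the socket bar.
- socket_bar_mean (a point): Lower tray frame (-56, 0, 50) mm: mean place of the sockets, NOT their true one. The bare metal bar on the decks (z = 50 to 62 mm) has through sockets at y = +-70 mm, 16.5 (x) x 21 (y) mm, 10 mm of metal before and 22 mm behind. It is clamped up to 9 mm off in x, which no pose reports, and does not give. Toe tips on the deck, lugs on the bar: tray leans 4.7 degrees.
- label_roll: White roll of labels lying in the upper tray under the handle, 62 mm across, 36 mm high, 0.1 kg, loose; origin under its centre.
- tape_measure: Bystander: pocket tape measure, yellow and black, 47 x 78 x 64 mm, upright; loose. Leave it alone.
- glue_stick: Bystander: glue stick standing upright, 29 mm across, 96 mm tall; loose. Leave it alone.
- calculator: Bystander: desk calculator lying flat, 118 x 68 x 15 mm; loose. Leave it alone.
Not all that is in view belongs to the job. There is more than one size of the label_roll; the job needs the largest.

How it is judged:
By the outcome, as a careful person would: the job done as asked, in the order asked, and still so for the second after the job is handed in, with the robot touching nothing.
It also fails if it takes over 58 s, if anything falls off the work surface, if the arm or the gripper's body presses on something with over 40 N, if the wrist force passes 120 N, or if a joint passes its speed limit or range.

## Robot

A 6-joint arm with a two-finger parallel gripper is mounted at the origin on a cart in front of the work surface, level with it; the furniture and walls round the work are solid. World frame = base frame: x ahead of the robot, y to its left, z up, the work surface at z = 0. Lengths are in mm, angles in rad, forces in N, time in s.
With the tool pointing down it reaches from about 400 to 825 mm from the base axis. Payload 7 kg.
Tool frame: the origin (TCP) lies midway between the tips of the shut fingers; the grasp point (between the pads) lies 19 mm behind it; z points along the fingers, y is the line along which they close (so a half turn about z gives the same grasp; the last joint's range is limited). The gripper opens to 85 mm and grips with 20 to 120 N. Pads are 22 mm wide; open, the fingers measure 114 mm over their backs; the gripper's body (76 mm by 85 mm) begins 54 mm behind the grasp point. The pads swing forward as they close: fully open they stand 13 mm farther back than shut.
Start: joints at [1.63, 0.359, 0.012, 0, -1.224, -0.288], TCP at [153.107, 657.384, 231.302] pointing down, gripper open.
Joint ranges: [-3.07, 3.07], [-1.43, 2.12], [-1.02, 1.25], [-3.03, 1.67], [-3.05, -0], [-3.03, 3.03]. Speed limits (rad/s): [2.39, 2.39, 3.01, 3.14, 3.14, 3.14].

## Interface

Orientations are given as a 3x3 rotation matrix whose columns are the frame's x, y, z axes.
In Python, from rig import get_obs, get_image, finish_job gives the robot as it stands. The module is installed in compiled form; this text tells all that it offers.
- The arm moves only by the tool step_arm, never from a script. Its argument "plan" is a list of rows, each an object of numbers: "tx", "ty", "tz": the shift along the tool's x, y, z in mm; "ax", "ay", "az": the turn, a rotation vector about the tool's x, y, z in degrees. In form: [{"tx": .., "ty": .., "tz": .., "ax": .., "ay": .., "az": ..}, ...]. A call has 1 to 20 rows; each row shifts and turns the commanded pose from where the row before left it, along the tool's axes as they then stand; what a row does not reach is not made up. A row lasts 1/10 s, in which the tool goes at most 50 mm and 8.59 degrees, less where a joint would pass 70% of its speed; a pose out of reach is approached as far as the arm can. A call is refused whole if a number of a shift passes 50 or a number of a turn 8.59, either way. A call with a gripper value outside its range is refused whole. "fingers" is the finger opening in mm, from 0 to 85.4, set as the call begins (left out, the last holds). The fingers move at their own pace and stop on an object; "squeeze" is the grip in N (left out, the last holds). Time passes only in rows, so rows that do not move let the fingers close. It gives the time, the measured TCP pose, the force, the opening and the grip force at its end, in the units of the state.
- get_obs(): the state, without advancing time (a new reading comes with each control period).
- get_image(name): name is "scene" or "top" or "wrist"; returns a dict with "color" (420x560x3 uint8, blue, green, red), "fx", "fy", "cx", "cy" (pixels), "origin" and "rotation" of the camera in the world; the wrist camera has in their place "hand_eye" (4x4, takes a point from camera to tool coordinates, whose origin is the TCP and whose axes are the flange's). Camera axes: x right, y down, z forward; pixel columns grow to the right and rows downward; lengths in mm; the calibration is good to about 2 mm. The wrist camera is an equidistant fisheye: a pixel r from the principal point sees the ray r / f radians off the axis. A picture is of the moment at which its call begins: read the wrist's pose just before it. There is no depth.
- finish_job(): hands the job in; it is judged then, once.
The state is a dict: "t": time; "joints": joint angles; "joint_vel": joint speeds; "joint_efforts": joint torques, N m; "eef_pos": TCP position; "orientation": TCP orientation; "ft_force": force on the tool from outside, world axes, zero at the start; "moment": the same for the moment, N m; "finger_gap": opening from 0.0 (shut) to 1.0 (fully open); "grasp_force": force on a finger pad.
Only numpy, scipy, OpenCV 4.12 (cv2) and the standard library are available. Lean on these libraries where they do the work, as an engineer would, in place of code of your own. Each camera call takes 0.05 s, during which the arm holds its last target. There are 200 camera calls.

## Working session

There is one attempt and no reset: what is moved stays moved. The work goes in short steps, Python scripts to look and compute and a tool call to move; the robot and the scene stay as the last step left them, time stands still between calls to the robot, and variables do not carry over. Pictures are saved under pics/ and viewed, at most 10 in all, crops included, and the job is handed in when it is done.

Besides the shell and the picture viewer there is one more tool, called after "Request:" by a JSON object that holds its "api" and its "payload". step_arm: Moves the arm, as the interface text tells. Its arguments: {"type":"object","properties":{"plan":{"type":"array","items":{"type":"object","properties":{"tx":{"type":"number"},"ty":{"type":"number"},"tz":{"type":"number"},"ax":{"type":"number"},"ay":{"type":"number"},"az":{"type":"number"}}}},"fingers":{"type":"number"},"squeeze":{"type":"number"}},"required":["plan"]}

```bash
mkdir -p pics; python3 - <<'E'
from rig import *
import cv2,numpy as np,pickle
o=get_obs();print(o)
d={}
for n in("scene","top","wrist"):
    i=get_image(n);d[n]=i;cv2.imwrite(f"pics/{n}0.png",i["color"]);print(n,{k:np.round(v,3).tolist() for k,v in i.items() if k!="color"})
pickle.dump((o,d),open("d0.pkl","wb"))
E
```

```text
{'t': 0.0, 'joints': array([ 1.63010650e+00,  3.59367235e-01,  1.10796957e-02, -3.37292329e-04,
       -1.22406003e+00, -2.88131093e-01]), 'joint_vel': array([-0.00097103, -0.00019725, -0.00065692, -0.0004155 , -0.00081726,
       -0.0008223 ]), 'joint_efforts': array([ 6.17848527e-04, -5.83321846e+01,  2.93414676e+01,  6.93646207e+00,
       -6.04848654e-03, -3.05295757e-06]), 'eef_pos': array([153.00901979, 656.96032091, 230.38775049]), 'orientation': array([[ 9.73908476e-01, -2.26941027e-01, -2.24711854e-04],
       [-2.26941097e-01, -9.73907225e-01, -1.56729831e-03],
       [ 1.36835790e-04,  1.57740146e-03, -9.99998747e-01]]), 'ft_force': array([ 0.22608324, -0.97930965, -0.30898343]), 'moment': array([0.03256379, 0.05772736, 0.07594617]), 'grasp_force': 0.0, 'finger_gap': 0.9980618883818609}
scene {'fx': 434.711, 'fy': 434.711, 'cx': 274.942, 'cy': 217.053, 'origin': [46.283, -732.131, 740.08], 'rotation': [[0.853, -0.288, 0.436], [-0.522, -0.495, 0.694], [0.016, -0.82, -0.573]]}
top {'fx': 410.652, 'fy': 410.652, 'cx': 273.441, 'cy': 213.483, 'origin': [362.084, 68.627, 1279.868], 'rotation': [[-0.011, -0.989, 0.15], [-1.0, 0.01, -0.011], [0.009, -0.15, -0.989]]}
wrist {'fx': 325.192, 'fy': 325.192, 'cx': 278.687, 'cy': 199.547, 'hand_eye': [[-0.0, -0.952, -0.306, 79.423], [1.0, 0.0, -0.001, -0.206], [0.001, -0.306, 0.952, -141.754], [0.0, 0.0, 0.0, 1.0]]}
```

View pics/top0.png

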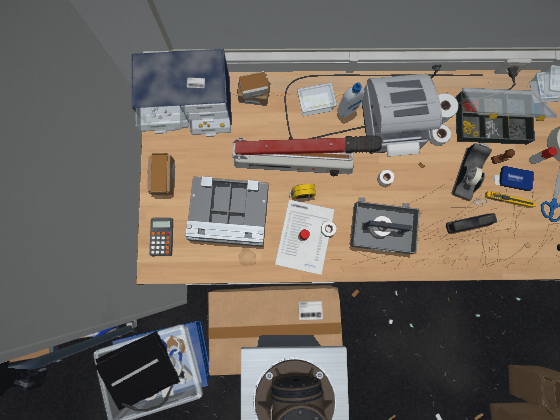

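View pics/scene0.png

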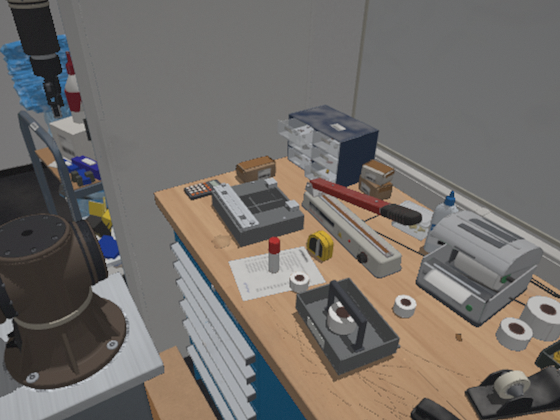

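The top view shows the loose tray at about (384,228), with its dark handle bar running left to right and the roll under it. The fixed tray is at about (228,210), with its hoods at (207,181) and (251,182) and the socket bar at about (227,230). I'll enlarge both.

```bash
python3 - <<'E'
import cv2,pickle,numpy as np
o,d=pickle.load(open("d0.pkl","rb"));c=d["top"]["color"]
a=cv2.resize(c[168:258,180:280],None,fx=4,fy=4,interpolation=cv2.INTER_CUBIC)
b=cv2.resize(c[178:268,335:435],None,fx=4,fy=4,interpolation=cv2.INTER_CUBIC)
g=np.hstack([a,b]);g=np.clip(g.astype(float)*1.3,0,255).astype(np.uint8)
for k in range(0,800,40): cv2.putText(g,str((180+k//4) if k<400 else 335+(k-400)//4),(k,8),0,.3,(0,0,255),1)
for k in range(0,360,40): cv2.putText(g,f"{168+k//4}/{178+k//4}",(0,k+4),0,.3,(0,0,255),1)
cv2.imwrite("pics/crop.png",g)
E
```

```text
(no output)
```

View pics/crop.png

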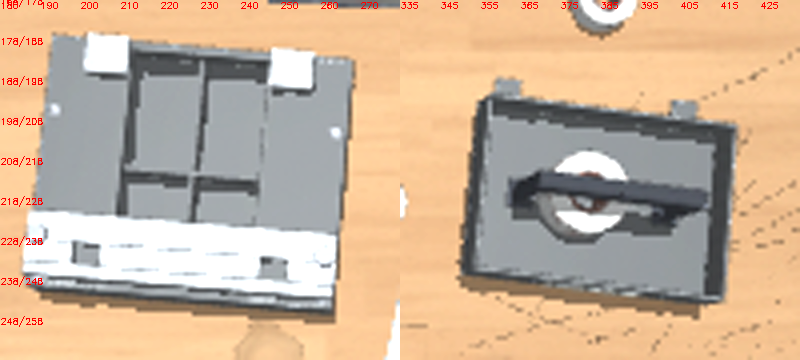

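```bash
cat >h.py <<'E'
import numpy as np
def cast(i,u,v,z):
    r=i["rotation"]@np.array([(u-i["cx"])/i["fx"],(v-i["cy"])/i["fy"],1]); o=np.array(i["origin"])
    return o+r*(z-o[2])/r[2]
E
python3 - <<'E'
import pickle;from h import *
o,d=pickle.load(open("d0.pkl","rb"));t=d["top"]
L=lambda x,y,z:cast(t,180+x/4-.4,168+y/4-.4,z)
U=lambda x,y,z:cast(t,335+(x-400)/4-.4,178+y/4-.4,z)
def p(n,v):print(n,np.round(v,1))
a,b=L(53,35,50),L(354,60,50);p("deck rear L",a);p("R",b);v=a-b;print(np.linalg.norm(v),np.degrees(np.arctan2(-v[0],v[1])))
for n,q in dict(hoodL=(105,72,65),hoodR=(291,90,65),sockL=(87,253,56),sockR=(273,267,56),barFL=(24,273,62),barBL=(35,211,62),barFR=(332,286,62),barBR=(336,235,62)).items():p(n,L(*q))
c=[U(*q,59) for q in((480,98),(736,125),(722,300),(463,273))]
for q in c:p("rim",q)
p("rim c",sum(c)/4)
for k in range(4):
    e=c[k]-c[k-1];print(np.linalg.norm(e),np.degrees(np.arctan2(e[1],e[0])))
p("barL",U(538,180,104));p("barR",U(708,197,104));p("roll",U(590,192,54))
E
```

```text
deck rear L [666.4 300.7  50. ]
R [644.6  70.2  50. ]
231.5113650962593 -5.39256327067424
hoodL [633.6 258.2  65. ]
hoodR [618.5 118.   65. ]
sockL [497.5 271.2  56. ]
sockR [485.5 132.3  56. ]
barFL [482.4 316.7  62. ]
barBL [528.7 309.5  62. ]
barFR [470.3  88.2  62. ]
barBR [508.4  84.9  62. ]
rim [ 579.7 -190.9   59. ]
rim [ 557.1 -383.8   59. ]
rim [ 425.5 -364.8   59. ]
rim [ 447.6 -172.7   59. ]
rim c [ 502.5 -278.1   59. ]
133.35445893190914 -7.8126401360020905
194.2703457122784 -96.6847283986576
133.0044327293129 171.7968159313392
193.37123987623872 83.42516712810549
barL [ 511.1 -220.9  104. ]
barR [ 497.4 -343.4  104. ]
roll [ 507.9 -272.    54. ]
```

Request:
{"api": "step_arm", "payload": {"plan": [{"tx": 22.5,"ty": 31.5},{"tx": 22.5,"ty": 31.5},{"tx": 22.5,"ty": 31.5},{"tx": 22.5,"ty": 31.5},{"tx": 22.5,"ty": 31.5},{"tx": 22.5,"ty": 31.5},{"tx": 22.5,"ty": 31.5},{"tx": 22.5,"ty": 31.5},{"tx": 22.5,"ty": 31.5},{"tx": 22.5,"ty": 31.5},{"az": 8.23},{"az": 8.23},{"az": 8.23},{"az": 8.23},{"az": 8.23},{"az": 8.23},{"az": 8.23},{"az": 8.23},{"az": 8.23},{"az": 8.23}]}}

```text
$.plan[0]: bad value
```

Request:
{"api": "step_arm", "payload": {"plan": [{"tx": 12.5,"ty": -25,"tz": -9},{"tx": 12.5,"ty": -25,"tz": -9},{"tx": 12.5,"ty": -25,"tz": -9},{"tx": 12.5,"ty": -25,"tz": -9},{"tx": 12.5,"ty": -25,"tz": -9},{"tx": 12.5,"ty": -25,"tz": -9},{"tx": 12.5,"ty": -25,"tz": -9},{"tx": 12.5,"ty": -25,"tz": -9},{},{},{}]}}

```text
$.plan[0]: bad value
```

```bash
cat >>h.py <<'E'
def ray(i,o,u,v):
    x,y=(u-i["cx"])/i["fx"],(v-i["cy"])/i["fy"];r=np.hypot(x,y);k=np.sinc(r/np.pi)
    d=np.array([x*k,y*k,np.cos(r)]);H=np.array(i["hand_eye"]);R=np.array(o["orientation"])
    return np.array(o["eef_pos"])+R@H[:3,3],R@H[:3,:3]@d
def wcast(i,o,u,v,z):
    c,d=ray(i,o,u,v);return c+d*(z-c[2])/d[2]
def proj(i,o,P):
    H=np.array(i["hand_eye"]);R=np.array(o["orientation"])
    q=H[:3,:3].T@(R.T@(np.array(P)-o["eef_pos"])-H[:3,3]);th=np.arctan2(np.hypot(q[0],q[1]),q[2]);s=th/np.hypot(q[0],q[1])
    return i["cx"]+i["fx"]*q[0]*s,i["cy"]+i["fy"]*q[1]*s
def snap(n):
    from rig import get_obs,get_image;import cv2,pickle
    o=get_obs();i=get_image("wrist");cv2.imwrite(f"pics/{n}.png",i["color"]);pickle.dump((o,i),open(n+".pkl","wb"));return o,i
E
python3 - <<'E'
from h import *
o,i=snap("w1");print(o["t"],o["eef_pos"],o["orientation"],o["joints"])
E
```

```text
0.15 [153.05554031 657.05925454 230.57667878] [[ 9.73913650e-01 -2.26918880e-01 -1.55096879e-04]
 [-2.26918891e-01 -9.73912824e-01 -1.27611603e-03]
 [ 1.38523982e-04  1.27802123e-03 -9.99999174e-01]] [ 1.63007574e+00  3.59252065e-01  1.13043475e-02 -2.45004101e-04
 -1.22411331e+00 -2.88108985e-01]
```

View pics/w1.png

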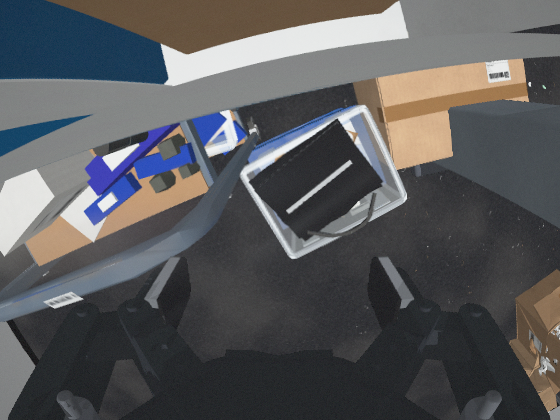

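The move was refused because every key has to be present. The picture shows open floor under the gripper and a panel edge ahead in tool +x (top of the picture, rows 30–150). So I'll move sideways first.

Request:
{"api": "step_arm", "payload": {"plan": [{"tx": 15.5,"ty": 37,"tz": 0,"ax": 0,"ay": 0,"az": 0},{"tx": 15.5,"ty": 37,"tz": 0,"ax": 0,"ay": 0,"az": 0},{"tx": 15.5,"ty": 37,"tz": 0,"ax": 0,"ay": 0,"az": 0},{"tx": 15.5,"ty": 37,"tz": 0,"ax": 0,"ay": 0,"az": 0},{"tx": 15.5,"ty": 37,"tz": 0,"ax": 0,"ay": 0,"az": 0},{"tx": 15.5,"ty": 37,"tz": 0,"ax": 0,"ay": 0,"az": 0},{"tx": 15.5,"ty": 37,"tz": 0,"ax": 0,"ay": 0,"az": 0},{"tx": 38.5,"ty": 18.5,"tz": 0,"ax": 0,"ay": 0,"az": 0},{"tx": 38.5,"ty": 18.5,"tz": 0,"ax": 0,"ay": 0,"az": 0},{"tx": 38.5,"ty": 18.5,"tz": 0,"ax": 0,"ay": 0,"az": 0},{"tx": 0,"ty": 0,"tz": 0,"ax": 0,"ay": 0,"az": 8.23},{"tx": 0,"ty": 0,"tz": 0,"ax": 0,"ay": 0,"az": 8.23},{"tx": 0,"ty": 0,"tz": 0,"ax": 0,"ay": 0,"az": 8.23},{"tx": 0,"ty": 0,"tz": 0,"ax": 0,"ay": 0,"az": 8.23},{"tx": 0,"ty": 0,"tz": 0,"ax": 0,"ay": 0,"az": 8.23},{"tx": 0,"ty": 0,"tz": 0,"ax": 0,"ay": 0,"az": 8.23},{"tx": 0,"ty": 0,"tz": 0,"ax": 0,"ay": 0,"az": 8.23},{"tx": 0,"ty": 0,"tz": 0,"ax": 0,"ay": 0,"az": 8.23},{"tx": 0,"ty": 0,"tz": 0,"ax": 0,"ay": 0,"az": 8.23},{"tx": 0,"ty": 0,"tz": 0,"ax": 0,"ay": 0,"az": 8.23}]}}

```text
t: 2.2
eef_pos: [299.9, 300.1, 231.3]
orientation: [[-0.1, -0.995, -0.0], [-0.995, 0.1, 0.0], [-0.0, 0.0, -1.0]]
ft_force: [0.5, -0.0, 0.9]
finger_gap: 0.999
grasp_force: 0.0
```

Request:
{"api": "step_arm", "payload": {"plan": [{"tx": 12.5,"ty": -25,"tz": -9,"ax": 0,"ay": 0,"az": 0},{"tx": 12.5,"ty": -25,"tz": -9,"ax": 0,"ay": 0,"az": 0},{"tx": 12.5,"ty": -25,"tz": -9,"ax": 0,"ay": 0,"az": 0},{"tx": 12.5,"ty": -25,"tz": -9,"ax": 0,"ay": 0,"az": 0},{"tx": 12.5,"ty": -25,"tz": -9,"ax": 0,"ay": 0,"az": 0},{"tx": 12.5,"ty": -25,"tz": -9,"ax": 0,"ay": 0,"az": 0},{"tx": 12.5,"ty": -25,"tz": -9,"ax": 0,"ay": 0,"az": 0},{"tx": 12.5,"ty": -25,"tz": -9,"ax": 0,"ay": 0,"az": 0},{"tx": 0,"ty": 0,"tz": 0,"ax": 0,"ay": 0,"az": 0},{"tx": 0,"ty": 0,"tz": 0,"ax": 0,"ay": 0,"az": 0}]}}

```text
t: 3.2
eef_pos: [489.7, 181.4, 302.9]
orientation: [[-0.096, -0.995, -0.001], [-0.995, 0.096, -0.0], [0.0, 0.001, -1.0]]
ft_force: [-1.0, 0.9, -0.6]
finger_gap: 1.004
grasp_force: 0.0
```

```bash
python3 - <<'E'
from h import *
o,i=snap("w2");print(o["t"],o["eef_pos"],o["orientation"],o["joints"],o["ft_force"])
E
```

```text
3.2 [489.71569705 181.41024392 302.87098534] [[-9.59548571e-02 -9.95385421e-01 -7.26815522e-04]
 [-9.95385650e-01  9.59550260e-02 -2.01102713e-04]
 [ 2.69916311e-04  7.04164958e-04 -9.99999716e-01]] [ 7.30577531e-01  6.49490812e-02 -2.03349676e-01 -3.47598571e-04
 -1.30317311e+00 -8.26588316e-01] [-1.02646884  0.94816121 -0.56616039]
```

View pics/w2.png

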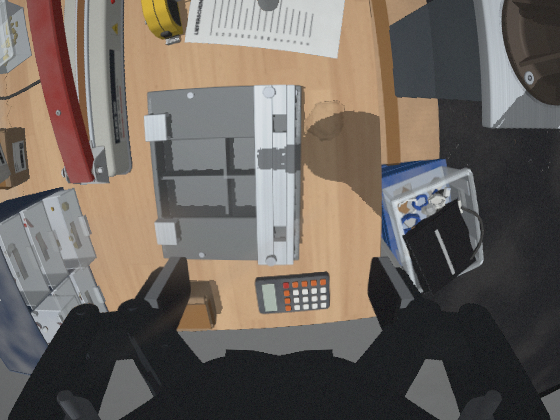

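The lower tray is clear in this view. The hoods are at (157,128) and (166,233), and the dark sockets at (279,123) and (279,235). I'll measure their edges numerically.

```bash
python3 - <<'E'
import pickle,cv2;from h import *
o,i=pickle.load(open("w2.pkl","rb"));g=cv2.cvtColor(i["color"],6).astype(int)
for r in(122,128,134,227,233,239):print(r,"hood 140-185",g[r,140:186:1].tolist())
for r in(118,123,128,229,235,240):print(r,"bar 250-306",g[r,250:306].tolist())
for c in(276,279,282):print(c,"sock",g[105:145,c].tolist(),g[215:260,c].tolist())
for c in(150,160):print(c,"hoodcols",g[105:150,c].tolist(),g[210:255,c+8].tolist())
E
```

```text
122 hood 140-185 [161, 160, 161, 166, 191, 211, 205, 202, 207, 207, 206, 205, 202, 203, 206, 204, 205, 205, 209, 209, 207, 206, 208, 211, 204, 153, 89, 71, 68, 73, 69, 70, 121, 129, 128, 129, 128, 127, 127, 129, 128, 130, 128, 127, 128, 127]
128 hood 140-185 [161, 160, 164, 163, 170, 211, 206, 203, 206, 205, 201, 202, 202, 201, 204, 206, 202, 204, 205, 208, 204, 205, 204, 210, 203, 171, 110, 74, 70, 70, 73, 86, 127, 127, 127, 126, 129, 129, 127, 128, 126, 129, 127, 127, 127, 128]
134 hood 140-185 [161, 161, 160, 161, 166, 194, 205, 199, 200, 205, 205, 203, 203, 197, 199, 205, 201, 201, 203, 206, 205, 202, 202, 203, 206, 188, 127, 80, 73, 71, 69, 72, 102, 127, 127, 128, 125, 128, 127, 129, 127, 127, 127, 126, 128, 127]
227 hood 140-185 [162, 161, 163, 165, 164, 162, 159, 161, 162, 165, 161, 166, 161, 160, 161, 190, 195, 190, 188, 189, 190, 190, 186, 187, 189, 191, 188, 189, 190, 189, 186, 186, 191, 188, 166, 109, 87, 88, 86, 86, 107, 126, 123, 124, 124, 123]
233 hood 140-185 [164, 160, 160, 163, 164, 163, 162, 161, 160, 163, 161, 162, 164, 164, 162, 163, 188, 193, 186, 189, 191, 186, 
[... 3652 characters left out ...]
, 120, 130, 134, 137, 136] [127, 126, 128, 126, 127, 125, 122, 120, 117, 115, 111, 113, 151, 185, 191, 189, 188, 188, 187, 186, 186, 187, 187, 186, 188, 188, 186, 189, 190, 191, 190, 189, 188, 183, 173, 161, 160, 160, 160, 159, 160, 161, 163, 161, 163]
160 hoodcols [129, 126, 129, 128, 128, 127, 129, 129, 114, 154, 202, 208, 207, 208, 209, 210, 208, 207, 206, 207, 207, 207, 207, 204, 207, 204, 207, 203, 206, 205, 205, 206, 205, 204, 205, 151, 77, 60, 62, 61, 62, 60, 62, 61, 61] [76, 81, 81, 82, 84, 87, 87, 93, 101, 111, 111, 113, 150, 189, 192, 193, 191, 190, 191, 188, 186, 187, 188, 187, 186, 186, 186, 184, 185, 182, 184, 184, 181, 183, 172, 120, 122, 123, 123, 122, 123, 124, 121, 119, 122]
```

```bash
python3 - <<'E'
import pickle;from h import *
o,i=pickle.load(open("w2.pkl","rb"))
W=lambda u,v,z:wcast(i,o,u,v,z)
hR,hL=W(165.6,127.1,65),W(175.3,233.6,65)
bR,bL=[W(253.8,123,62),W(271.8,123,62),W(286.7,123,62),W(293.8,123,62)],[W(256.5,235,62),W(272.7,235,62),W(285.8,235,62),W(292.8,235,62)]
sR=[W(279,113.8,62),W(279,132,62)];sL=[W(279,225.8,62),W(279,241.4,62)]
h=(hR+hL)/2;v=hL-hR;a=np.arctan2(-v[0],v[1]);X=np.array([np.cos(a),np.sin(a),0]);Y=np.array([-np.sin(a),np.cos(a),0])
print("yaw hoods",np.degrees(a),np.linalg.norm(v));v=(sum(sL)-sum(sR))/2;print("yaw sock",np.degrees(np.arctan2(-v[0],v[1])),np.linalg.norm(v))
O=h-79*X;print("origin",O)
f=lambda P:np.round([(P-O)@X,(P-O)@Y],1).tolist()
print("bar x R",[f(P) for P in bR]);print("L",[f(P) for P in bL]);print("sock",[f(P) for P in sR+sL])
E
```

```text
yaw hoods -5.419908093679945 139.2510496649884
yaw sock -5.491956920426318 140.17702379316947
origin [550.10918481 197.17540428  65.        ]
bar x R [[-28.6, -70.7], [-49.7, -70.5], [-67.1, -70.4], [-75.4, -70.5]]
L [[-28.9, 71.5], [-49.8, 71.5], [-66.7, 71.5], [-75.7, 71.6]]
sock [[-58.1, -81.3], [-58.1, -59.8], [-57.9, 58.7], [-57.9, 80.6]]
```

The lower tray's origin is at (550,197) with yaw −5.45°. The sockets are about 2.2 mm forward of their mean. Next I'll go to the loose tray.

Request:
{"api": "step_arm", "payload": {"plan": [{"tx": 38,"ty": -4.8,"tz": 4,"ax": 0,"ay": 0,"az": 0},{"tx": 38,"ty": -4.8,"tz": 4,"ax": 0,"ay": 0,"az": 0},{"tx": 38,"ty": -4.8,"tz": 4,"ax": 0,"ay": 0,"az": 0},{"tx": 38,"ty": -4.8,"tz": 4,"ax": 0,"ay": 0,"az": 0},{"tx": 38,"ty": -4.8,"tz": 4,"ax": 0,"ay": 0,"az": 0},{"tx": 38,"ty": -4.8,"tz": 4,"ax": 0,"ay": 0,"az": 0},{"tx": 38,"ty": -4.8,"tz": 4,"ax": 0,"ay": 0,"az": 0},{"tx": 38,"ty": -4.8,"tz": 4,"ax": 0,"ay": 0,"az": 0},{"tx": 38,"ty": -4.8,"tz": 4,"ax": 0,"ay": 0,"az": 0},{"tx": 38,"ty": -4.8,"tz": 4,"ax": 0,"ay": 0,"az": 0},{"tx": 38,"ty": -4.8,"tz": 4,"ax": 0,"ay": 0,"az": 0},{"tx": 38,"ty": -4.8,"tz": 4,"ax": 0,"ay": 0,"az": 1.3},{"tx": 0,"ty": 0,"tz": 0,"ax": 0,"ay": 0,"az": 0},{"tx": 0,"ty": 0,"tz": 0,"ax": 0,"ay": 0,"az": 0}]}}

```text
t: 4.65
eef_pos: [503.5, -277.3, 254.7]
orientation: [[-0.118, -0.993, -0.001], [-0.993, 0.118, 0.0], [-0.0, 0.001, -1.0]]
ft_force: [0.7, -0.2, -0.7]
finger_gap: 1.004
grasp_force: 0.0
```

```bash
python3 - <<'E'
from h import *;import cv2
o,i=snap("w3");print(o["t"],o["eef_pos"],o["orientation"],o["joints"],o["ft_force"])
c=i["color"][:300];cv2.imwrite("pics/w3b.png",cv2.resize(c[:,80:480],(800,600),interpolation=2))
E
```

```text
4.65 [ 503.49033289 -277.34348189  254.69074708] [[-1.17665990e-01 -9.93052652e-01 -1.07029618e-03]
 [-9.93053161e-01  1.17665516e-01  4.95819453e-04]
 [-3.66437870e-04  1.12120209e-03 -9.99999304e-01]] [-1.63514626e-01  1.80832136e-01 -1.77383016e-01 -3.36181221e-04
 -1.21371793e+00  4.56932952e-02] [ 0.68569162 -0.22651239 -0.70968215]
```

View pics/w3b.png

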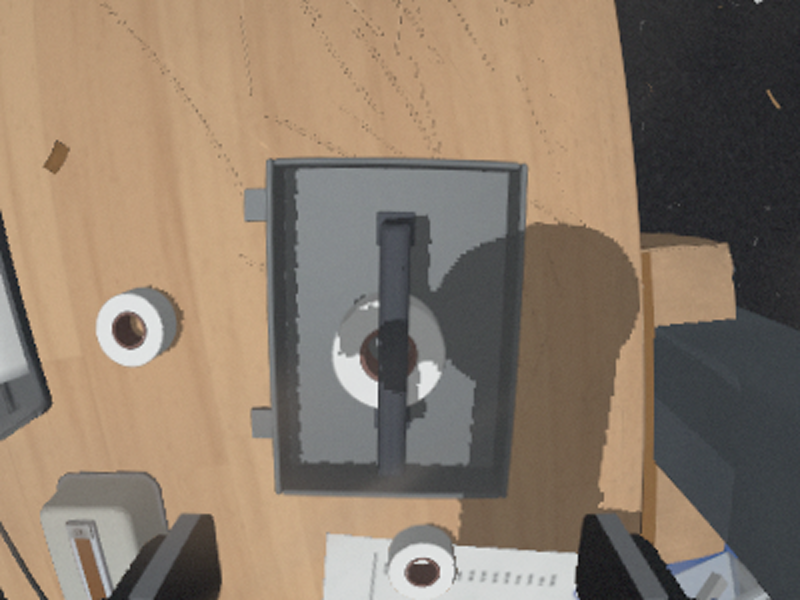

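This shows the tray nearly square to the tool. The bar runs from crop (398,222) to (391,470), and the rim corners are at (270,160), (527,163), (508,496) and (277,494). The roll lies under the bar.

```bash
python3 - <<'E'
import pickle;from h import *
o,i=pickle.load(open("w3.pkl","rb"))
W=lambda x,y,z:wcast(i,o,x/2+80-.25,y/2-.25,z)
c=[W(*q,59) for q in((268,159),(528,163),(508,497),(276,494))]
for q in c:print(np.round(q,1))
print("c",sum(c)/4)
for k in range(4):
    e=c[k]-c[k-1];print(np.linalg.norm(e),np.degrees(np.arctan2(e[1],e[0])))
A,B=W(398,222,104),W(391.5,470,104);print(A,B,(A+B)/2,np.degrees(np.arctan2(-(B-A)[0],(B-A)[1])),np.linalg.norm(A-B))
print("roll",W(388,350,54))
E
```

```text
[ 559.  -384.1   59. ]
[ 426.4 -366.2   59. ]
[ 451.2 -180.2   59. ]
[ 585.4 -198.    59. ]
c [ 505.52901887 -282.11832151   59.        ]
187.9246963038455 -98.06758682996822
133.79120114298837 172.3458454366756
187.70255273112218 82.40779772668975
135.3503397101802 -7.5621424434488285
[ 496.5368402  -343.83115798  104.        ] [ 513.74051027 -225.7472218   104.        ] [ 505.13867524 -284.78918989  104.        ] -8.289113599328244 119.33055873778805
roll [ 510.18047632 -274.08664778   54.        ]
```

Request:
{"api": "step_arm", "payload": {"plan": [{"tx": 1,"ty": -0.5,"tz": 20,"ax": 0,"ay": 0,"az": 1},{"tx": 1,"ty": -0.5,"tz": 20,"ax": 0,"ay": 0,"az": 0},{"tx": 1,"ty": -0.5,"tz": 20,"ax": 0,"ay": 0,"az": 0},{"tx": 1,"ty": -0.5,"tz": 20,"ax": 0,"ay": 0,"az": 0},{"tx": 1,"ty": -0.5,"tz": 20,"ax": 0,"ay": 0,"az": 0},{"tx": 0,"ty": 0,"tz": 20,"ax": 0,"ay": 0,"az": 0},{"tx": 0,"ty": 0,"tz": 20,"ax": 0,"ay": 0,"az": 0},{"tx": 0,"ty": 0,"tz": 20,"ax": 0,"ay": 0,"az": 0},{"tx": 0,"ty": 0,"tz": 10,"ax": 0,"ay": 0,"az": 0},{"tx": 0,"ty": 0,"tz": 6,"ax": 0,"ay": 0,"az": 0},{"tx": 0,"ty": 0,"tz": 6,"ax": 0,"ay": 0,"az": 0},{"tx": 0,"ty": 0,"tz": 0,"ax": 0,"ay": 0,"az": 0},{"tx": 0,"ty": 0,"tz": 0,"ax": 0,"ay": 0,"az": 0}]}}

```text
t: 6.0
eef_pos: [506.2, -282.8, 73.9]
orientation: [[-0.134, -0.991, 0.001], [-0.991, 0.134, -0.0], [0.0, -0.001, -1.0]]
ft_force: [0.2, 0.2, 0.1]
finger_gap: 0.994
grasp_force: 0.0
```

Request:
{"api": "step_arm", "payload": {"plan": [{"tx": 0,"ty": 0,"tz": 0,"ax": 0,"ay": 0,"az": 0},{"tx": 0,"ty": 0,"tz": 0,"ax": 0,"ay": 0,"az": 0},{"tx": 0,"ty": 0,"tz": 0,"ax": 0,"ay": 0,"az": 0},{"tx": 0,"ty": 0,"tz": 0,"ax": 0,"ay": 0,"az": 0},{"tx": 0,"ty": 0,"tz": 0,"ax": 0,"ay": 0,"az": 0},{"tx": 0,"ty": 0,"tz": 0,"ax": 0,"ay": 0,"az": 0},{"tx": 0,"ty": 0,"tz": 0,"ax": 0,"ay": 0,"az": 0},{"tx": 0,"ty": 0,"tz": 0,"ax": 0,"ay": 0,"az": 0},{"tx": 0,"ty": 0,"tz": 0,"ax": 0,"ay": 0,"az": 0},{"tx": 0,"ty": 0,"tz": 0,"ax": 0,"ay": 0,"az": 0}], "fingers": 0, "squeeze": 60}}

```text
t: 7.0
eef_pos: [505.7, -282.9, 73.5]
orientation: [[-0.134, -0.991, -0.0], [-0.991, 0.134, -0.0], [0.0, 0.0, -1.0]]
ft_force: [-2.7, 0.4, 5.5]
finger_gap: 0.159
grasp_force: 59.7
```

Request:
{"api": "step_arm", "payload": {"plan": [{"tx": 0,"ty": 0,"tz": -5,"ax": 0,"ay": 0,"az": 0},{"tx": 0,"ty": 0,"tz": -10,"ax": 0,"ay": 0,"az": 0},{"tx": 0,"ty": 0,"tz": -20,"ax": 0,"ay": 0,"az": 0},{"tx": 0,"ty": 0,"tz": -25,"ax": 0,"ay": 0,"az": 0},{"tx": 0,"ty": 0,"tz": -25,"ax": 0,"ay": 0,"az": 0},{"tx": 0,"ty": 0,"tz": -25,"ax": 0,"ay": 0,"az": 0},{"tx": 0,"ty": 0,"tz": -20,"ax": 0,"ay": 0,"az": 0},{"tx": 0,"ty": 0,"tz": -15,"ax": 0,"ay": 0,"az": 0},{"tx": 0,"ty": 0,"tz": -5,"ax": 0,"ay": 0,"az": 0},{"tx": 0,"ty": 0,"tz": 0,"ax": 0,"ay": 0,"az": 0},{"tx": 0,"ty": 0,"tz": 0,"ax": 0,"ay": 0,"az": 0}]}}

```text
t: 8.1
eef_pos: [505.2, -282.5, 222.3]
orientation: [[-0.134, -0.991, -0.001], [-0.991, 0.134, 0.001], [-0.001, 0.001, -1.0]]
ft_force: [-0.7, 0.2, -5.4]
finger_gap: 0.156
grasp_force: 58.8
```

Request:
{"api": "step_arm", "payload": {"plan": [{"tx": -10,"ty": 1.5,"tz": 0,"ax": 0,"ay": 0,"az": 0},{"tx": -20,"ty": 1.5,"tz": 0,"ax": 0,"ay": 0,"az": 0},{"tx": -27,"ty": 1.5,"tz": 0,"ax": 0,"ay": 0,"az": 0},{"tx": -27,"ty": 1.5,"tz": 0,"ax": 0,"ay": 0,"az": 0},{"tx": -27,"ty": 1.5,"tz": 0,"ax": 0,"ay": 0,"az": 0},{"tx": -27,"ty": 1.5,"tz": 0,"ax": 0,"ay": 0,"az": 0},{"tx": -27,"ty": 1.5,"tz": 0,"ax": 0,"ay": 0,"az": 0},{"tx": -27,"ty": 1.5,"tz": 0,"ax": 0,"ay": 0,"az": 0},{"tx": -27,"ty": 1.5,"tz": 0,"ax": 0,"ay": 0,"az": 0},{"tx": -27,"ty": 1.5,"tz": 0,"ax": 0,"ay": 0,"az": 0},{"tx": -27,"ty": 1.5,"tz": 0,"ax": 0,"ay": 0,"az": 0},{"tx": -27,"ty": 1.5,"tz": 0,"ax": 0,"ay": 0,"az": 0},{"tx": -27,"ty": 1.5,"tz": 0,"ax": 0,"ay": 0,"az": 0},{"tx": -27,"ty": 1.5,"tz": 0,"ax": 0,"ay": 0,"az": 0},{"tx": -27,"ty": 1.5,"tz": 0,"ax": 0,"ay": 0,"az": 0},{"tx": -27,"ty": 1.5,"tz": 0,"ax": 0,"ay": 0,"az": 0},{"tx": -27,"ty": 1.5,"tz": 0,"ax": 0,"ay": 0,"az": 0},{"tx": -27,"ty": 1.5,"tz": 0,"ax": 0,"ay": 0,"az": 0},{"tx": -13,"ty": 1.5,"tz": 0,"ax": 0,"ay": 0,"az": 0},{"tx": -6.5,"ty": 1.5,"tz": 0,"ax": 0,"ay": 0,"az": 0}]}}

```text
t: 10.1
eef_pos: [540.0, 199.5, 222.3]
orientation: [[-0.133, -0.991, -0.001], [-0.991, 0.133, -0.001], [0.001, 0.001, -1.0]]
ft_force: [-0.2, -0.7, -4.7]
finger_gap: 0.156
grasp_force: 58.7
```

Request:
{"api": "step_arm", "payload": {"plan": [{"tx": 0,"ty": 0,"tz": 0,"ax": 0,"ay": 0,"az": -1},{"tx": 0,"ty": 0,"tz": 0,"ax": 0,"ay": 0,"az": -1.25},{"tx": 0,"ty": 0,"tz": 0,"ax": -0.5,"ay": 0,"az": 0},{"tx": 0,"ty": 0,"tz": 0,"ax": -1,"ay": 0,"az": 0},{"tx": 0,"ty": 0,"tz": 0,"ax": -1.5,"ay": 0,"az": 0},{"tx": 0,"ty": 0,"tz": 0,"ax": -1.5,"ay": 0,"az": 0},{"tx": 0,"ty": 0,"tz": 0,"ax": -1.5,"ay": 0,"az": 0},{"tx": 0,"ty": 0,"tz": 0,"ax": -1.5,"ay": 0,"az": 0},{"tx": 0,"ty": 0,"tz": 0,"ax": -1,"ay": 0,"az": 0},{"tx": 0,"ty": 0,"tz": 0,"ax": -0.5,"ay": 0,"az": 0},{"tx": 0,"ty": 0,"tz": 0,"ax": 0,"ay": 0,"az": 0},{"tx": 0,"ty": 0,"tz": 0,"ax": 0,"ay": 0,"az": 0}]}}

```text
t: 11.3
eef_pos: [540.7, 198.3, 223.3]
orientation: [[-0.095, -0.983, -0.155], [-0.995, 0.094, 0.015], [-0.0, 0.156, -0.988]]
ft_force: [-0.8, -0.3, -4.1]
finger_gap: 0.152
grasp_force: 58.8
```

```bash
cat >>h.py <<'E'
a=np.radians(-5.45);LX=np.array([np.cos(a),np.sin(a),0]);LY=np.array([-np.sin(a),np.cos(a),0]);LZ=np.array([0,0,1.]);LO=np.array([550.1,197.2,0])
def tray(o):
    "tray pose in lower-tray frame: tip, lugs, tilt, yaw, roll error"
    R=np.array(o["orientation"]);T=np.c_[-R[:,1],-R[:,0],-R[:,2]];L=np.c_[LX,LY,LZ]
    org=np.array(o["eef_pos"])-T@[0,0,73.5]-LO
    q=L.T@T;f=lambda p:np.round(L.T@(org+T@p),1).tolist()
    print("t",o["t"],"tip",f([92,0,0]),"lugs",f([-56,0,0]),"tilt",round(np.degrees(-np.arcsin(q[2,0])),2),"yawerr",round(np.degrees(np.arctan2(q[1,0],q[0,0])),2),"roll",round(np.degrees(q[2,1]),2))
    D=R.T@LX,R.T@LY,R.T@LZ
    print("lower X,Z in tool",np.round(D[0],3),np.round(D[2],3),"F lower",np.round([np.dot(o["ft_force"],v) for v in(LX,LY,LZ)],1),"M",np.round(o["moment"],2),"grip",o["grasp_force"])
E
python3 - <<'E'
from h import *;import cv2,pickle
from rig import *
o=get_obs();tray(o);i=get_image("top");pickle.dump((o,i),open("t4.pkl","wb"))
c=i["color"][150:260,170:290];a=cv2.resize(c,None,fx=5,fy=5,interpolation=2)
cv2.imwrite("pics/t4.png",a)
E
```

```text
t 11.3 tip [69.9, 0.1, 136.3] lugs [-76.3, 0.2, 159.5] tilt 8.98 yawerr -0.02 roll 0.0
lower X,Z in tool [-0.    -0.988 -0.156] [-0.     0.156 -0.988] F lower [-0.8 -0.3 -4.1] M [-0.12 -0.72  0.01] grip 58.75888288021088
```

View pics/t4.png

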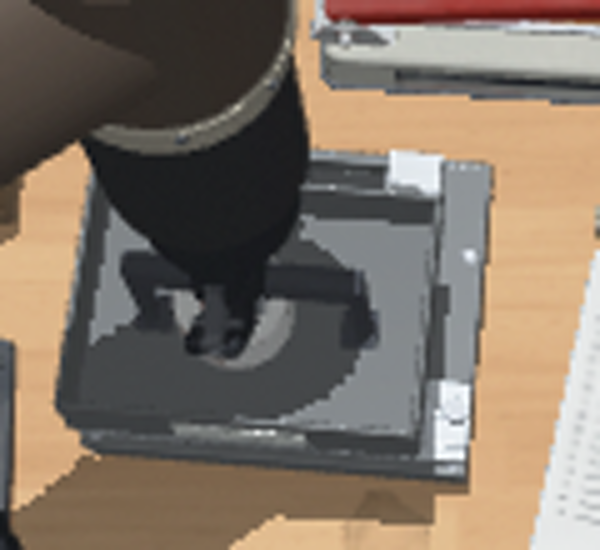

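The tray is held level across, with the roll still in it, over the fixed tray. The near rim corners are at crop (57,410) and (425,440). I'll compare those with where they should be if the grip is centred.

```bash
python3 - <<'E'
import pickle;from h import *
o,i=pickle.load(open("t4.pkl","rb"));R=np.array(o["orientation"]);T=np.c_[-R[:,1],-R[:,0],-R[:,2]]
for p in([-68,95,59],[-68,-95,59],[-68,95,14],[-68,-95,14],[68,-95,59],[0,62,104],[0,-62,104]):
    P=o["eef_pos"]+T@(np.array(p)-[0,0,73.5]);q=i["rotation"].T@(P-i["origin"])
    u,v=i["cx"]+i["fx"]*q[0]/q[2],i["cy"]+i["fy"]*q[1]/q[2];print(p,round((u-170)*5+2),round((v-150)*5+2), "px/mm",5*i["fx"]/q[2])
E
```

```text
[-68, 95, 59] 52 405 px/mm 1.9307599816359273
[-68, -95, 59] 417 436 px/mm 1.9319163922740215
[-68, 95, 14] 68 427 px/mm 1.8559174032625727
[-68, -95, 14] 419 457 px/mm 1.8569858741817304
[68, -95, 59] 442 191 px/mm 1.8598184574493961
[0, 62, 104] 120 258 px/mm 1.9722944701144385
[0, -62, 104] 363 279 px/mm 1.9730818429060852
```

The offset between seen and expected corners matches the top camera's own bias, so the grip is centred. Lowering in front of the hoods.

Request:
{"api": "step_arm", "payload": {"plan": [{"tx": 0,"ty": -1.56,"tz": 9.88,"ax": 0,"ay": 0,"az": 0},{"tx": 0,"ty": -2.34,"tz": 14.82,"ax": 0,"ay": 0,"az": 0},{"tx": 0,"ty": -2.34,"tz": 14.82,"ax": 0,"ay": 0,"az": 0},{"tx": 0,"ty": -2.34,"tz": 14.82,"ax": 0,"ay": 0,"az": 0},{"tx": 0,"ty": -1.56,"tz": 9.88,"ax": 0,"ay": 0,"az": 0},{"tx": 0,"ty": -1.1,"tz": 6.9,"ax": 0,"ay": 0,"az": 0},{"tx": 0,"ty": -0.8,"tz": 5,"ax": 0,"ay": 0,"az": 0},{"tx": 0,"ty": 0,"tz": 0,"ax": 0,"ay": 0,"az": 0},{"tx": 0,"ty": 0,"tz": 0,"ax": 0,"ay": 0,"az": 0}]}}

```text
t: 12.25
eef_pos: [540.9, 198.5, 146.6]
orientation: [[-0.095, -0.983, -0.155], [-0.995, 0.094, 0.015], [-0.0, 0.156, -0.988]]
ft_force: [-0.9, -0.1, -4.2]
finger_gap: 0.15
grasp_force: 58.7
```

Request:
{"api": "step_arm", "payload": {"plan": [{"tx": 0,"ty": -0.16,"tz": 1,"ax": 0,"ay": 0,"az": 0},{"tx": 0,"ty": -0.16,"tz": 1,"ax": 0,"ay": 0,"az": 0},{"tx": 0,"ty": -0.16,"tz": 1,"ax": 0,"ay": 0,"az": 0},{"tx": 0,"ty": -0.16,"tz": 1,"ax": 0,"ay": 0,"az": 0},{"tx": 0,"ty": -0.16,"tz": 1,"ax": 0,"ay": 0,"az": 0},{"tx": 0,"ty": 0,"tz": 0,"ax": 0,"ay": 0,"az": 0},{"tx": 0,"ty": 0,"tz": 0,"ax": 0,"ay": 0,"az": 0}]}}

```text
t: 12.95
eef_pos: [540.7, 198.4, 141.2]
orientation: [[-0.095, -0.983, -0.156], [-0.995, 0.094, 0.015], [0.0, 0.156, -0.988]]
ft_force: [-0.0, -0.1, -4.6]
finger_gap: 0.156
grasp_force: 58.8
```

```bash
cat >s.py <<'E'
from h import *;from rig import *
tray(get_obs())
E
python3 s.py
```

```text
t 12.95 tip [69.9, 0.3, 54.2] lugs [-76.3, 0.3, 77.3] tilt 9.0 yawerr -0.0 roll -0.0
lower X,Z in tool [-0.    -0.988 -0.156] [ 0.     0.156 -0.988] F lower [-0.  -0.1 -4.6] M [-0.08 -0.8   0.04] grip 58.76898944377899
```

Request:
{"api": "step_arm", "payload": {"plan": [{"tx": 0,"ty": -0.16,"tz": 1,"ax": 0,"ay": 0,"az": 0},{"tx": 0,"ty": -0.16,"tz": 1,"ax": 0,"ay": 0,"az": 0},{"tx": 0,"ty": -0.16,"tz": 1,"ax": 0,"ay": 0,"az": 0},{"tx": 0,"ty": 0,"tz": 0,"ax": 0,"ay": 0,"az": 0},{"tx": 0,"ty": 0,"tz": 0,"ax": 0,"ay": 0,"az": 0}]}}

```text
t: 13.45
eef_pos: [540.7, 198.4, 138.1]
orientation: [[-0.095, -0.983, -0.156], [-0.995, 0.094, 0.015], [0.0, 0.156, -0.988]]
ft_force: [0.9, -0.6, -4.6]
finger_gap: 0.153
grasp_force: 58.8
```

Request:
{"api": "step_arm", "payload": {"plan": [{"tx": 0,"ty": -0.08,"tz": 0.5,"ax": 0,"ay": 0,"az": 0},{"tx": 0,"ty": 0,"tz": 0,"ax": 0,"ay": 0,"az": 0},{"tx": 0,"ty": 0,"tz": 0,"ax": 0,"ay": 0,"az": 0}]}}

```text
t: 13.75
eef_pos: [540.7, 198.4, 137.7]
orientation: [[-0.095, -0.983, -0.156], [-0.995, 0.094, 0.015], [-0.0, 0.156, -0.988]]
ft_force: [-0.5, -0.5, -4.0]
finger_gap: 0.149
grasp_force: 58.8
```

Request:
{"api": "step_arm", "payload": {"plan": [{"tx": 0,"ty": -0.08,"tz": 0.5,"ax": 0,"ay": 0,"az": 0},{"tx": 0,"ty": 0,"tz": 0,"ax": 0,"ay": 0,"az": 0},{"tx": 0,"ty": 0,"tz": 0,"ax": 0,"ay": 0,"az": 0}]}}

```text
t: 14.05
eef_pos: [540.6, 198.3, 137.1]
orientation: [[-0.095, -0.983, -0.156], [-0.995, 0.094, 0.015], [0.0, 0.156, -0.988]]
ft_force: [-0.1, -0.4, -5.0]
finger_gap: 0.15
grasp_force: 58.8
```

Request:
{"api": "step_arm", "payload": {"plan": [{"tx": 0,"ty": -0.08,"tz": 0.5,"ax": 0,"ay": 0,"az": 0},{"tx": 0,"ty": 0,"tz": 0,"ax": 0,"ay": 0,"az": 0},{"tx": 0,"ty": 0,"tz": 0,"ax": 0,"ay": 0,"az": 0}]}}

```text
t: 14.35
eef_pos: [540.6, 198.3, 136.8]
orientation: [[-0.095, -0.983, -0.156], [-0.995, 0.094, 0.015], [-0.0, 0.156, -0.988]]
ft_force: [-1.9, -1.0, -1.2]
finger_gap: 0.154
grasp_force: 59.1
```

Request:
{"api": "step_arm", "payload": {"plan": [{"tx": 0,"ty": -0.08,"tz": 0.5,"ax": 0,"ay": 0,"az": 0},{"tx": 0,"ty": 0,"tz": 0,"ax": 0,"ay": 0,"az": 0},{"tx": 0,"ty": 0,"tz": 0,"ax": 0,"ay": 0,"az": 0}]}}

```text
t: 14.65
eef_pos: [540.5, 198.3, 136.6]
orientation: [[-0.095, -0.983, -0.156], [-0.995, 0.094, 0.015], [-0.0, 0.156, -0.988]]
ft_force: [-4.7, -0.3, 4.0]
finger_gap: 0.154
grasp_force: 59.9
```

```bash
python3 s.py
```

```text
t 14.65 tip [69.7, 0.2, 49.6] lugs [-76.4, 0.2, 72.8] tilt 9.0 yawerr -0.0 roll 0.01
lower X,Z in tool [-0.    -0.988 -0.156] [-0.     0.156 -0.988] F lower [-4.7 -0.7  4. ] M [-0.19  1.22  0.06] grip 59.89977836608887
```

Toes touch the deck. Raise slightly and slide in.

Request:
{"api": "step_arm", "payload": {"plan": [{"tx": 0,"ty": 0.19,"tz": -1.2,"ax": 0,"ay": 0,"az": 0},{"tx": 0,"ty": 0,"tz": 0,"ax": 0,"ay": 0,"az": 0},{"tx": 0,"ty": -1.98,"tz": -0.31,"ax": 0,"ay": 0,"az": 0},{"tx": 0,"ty": -1.98,"tz": -0.31,"ax": 0,"ay": 0,"az": 0},{"tx": 0,"ty": -1.98,"tz": -0.31,"ax": 0,"ay": 0,"az": 0},{"tx": 0,"ty": -1.98,"tz": -0.31,"ax": 0,"ay": 0,"az": 0},{"tx": 0,"ty": -1.98,"tz": -0.31,"ax": 0,"ay": 0,"az": 0},{"tx": 0,"ty": -1.98,"tz": -0.31,"ax": 0,"ay": 0,"az": 0},{"tx": 0,"ty": 0,"tz": 0,"ax": 0,"ay": 0,"az": 0},{"tx": 0,"ty": 0,"tz": 0,"ax": 0,"ay": 0,"az": 0}]}}

```text
t: 15.65
eef_pos: [552.6, 197.2, 137.2]
orientation: [[-0.095, -0.983, -0.156], [-0.995, 0.094, 0.015], [0.0, 0.157, -0.988]]
ft_force: [0.2, -0.4, -4.0]
finger_gap: 0.155
grasp_force: 58.8
```

```bash
python3 s.py
```

```text
t 15.65 tip [81.9, 0.2, 50.2] lugs [-64.3, 0.2, 73.4] tilt 9.01 yawerr -0.02 roll -0.0
lower X,Z in tool [-0.    -0.988 -0.157] [ 0.     0.157 -0.988] F lower [ 0.3 -0.3 -4. ] M [-0.12 -0.75  0.05] grip 58.780898451805115
```

Request:
{"api": "step_arm", "payload": {"plan": [{"tx": 0,"ty": -1.98,"tz": -0.31,"ax": 0,"ay": 0,"az": 0},{"tx": 0,"ty": -1.98,"tz": -0.31,"ax": 0,"ay": 0,"az": 0},{"tx": 0,"ty": -1.98,"tz": -0.31,"ax": 0,"ay": 0,"az": 0},{"tx": 0,"ty": -1.98,"tz": -0.31,"ax": 0,"ay": 0,"az": 0},{"tx": 0,"ty": 0,"tz": 0,"ax": 0,"ay": 0,"az": 0},{"tx": 0,"ty": 0,"tz": 0,"ax": 0,"ay": 0,"az": 0}]}}

```text
t: 16.25
eef_pos: [560.6, 196.4, 137.2]
orientation: [[-0.095, -0.983, -0.156], [-0.995, 0.094, 0.015], [0.0, 0.157, -0.988]]
ft_force: [0.4, -0.1, -4.9]
finger_gap: 0.152
grasp_force: 58.8
```

```bash
python3 s.py
```

```text
t 16.25 tip [89.9, 0.2, 50.2] lugs [-56.3, 0.2, 73.4] tilt 9.01 yawerr -0.01 roll -0.0
lower X,Z in tool [-0.    -0.988 -0.157] [ 0.     0.157 -0.988] F lower [ 0.4 -0.  -4.9] M [-0.13 -0.74  0.02] grip 58.78323197364807
```

Toes are under the hoods. Now I'll lower the front about the toe tips.

Request:
{"api": "step_arm", "payload": {"plan": [{"tx": 0,"ty": 1.175,"tz": 1.495,"ax": 0.925,"ay": 0,"az": 0},{"tx": 0,"ty": 1.175,"tz": 1.495,"ax": 0.925,"ay": 0,"az": 0},{"tx": 0,"ty": 1.175,"tz": 1.495,"ax": 0.925,"ay": 0,"az": 0},{"tx": 0,"ty": 1.175,"tz": 1.495,"ax": 0.925,"ay": 0,"az": 0},{"tx": 0,"ty": 0,"tz": 0,"ax": 0,"ay": 0,"az": 0},{"tx": 0,"ty": 0,"tz": 0,"ax": 0,"ay": 0,"az": 0}]}}

```text
t: 16.85
eef_pos: [555.0, 197.1, 132.2]
orientation: [[-0.095, -0.991, -0.092], [-0.996, 0.094, 0.009], [-0.0, 0.092, -0.996]]
ft_force: [-0.2, 0.7, -4.2]
finger_gap: 0.151
grasp_force: 58.8
```

```bash
python3 s.py
```

```text
t 16.85 tip [89.7, 0.4, 50.5] lugs [-57.7, 0.3, 64.2] tilt 5.29 yawerr 0.02 roll 0.0
lower X,Z in tool [ 0.    -0.996 -0.092] [-0.     0.092 -0.996] F lower [-0.2  0.7 -4.2] M [-0.07 -0.49  0.05] grip 58.81165623664856
```

Request:
{"api": "step_arm", "payload": {"plan": [{"tx": 0,"ty": 0.64,"tz": 0.81,"ax": 0.5,"ay": 0,"az": 0},{"tx": 0,"ty": 0.64,"tz": 0.81,"ax": 0.5,"ay": 0,"az": 0},{"tx": 0,"ty": 0,"tz": 0,"ax": 0,"ay": 0,"az": 0},{"tx": 0,"ty": 0,"tz": 0,"ax": 0,"ay": 0,"az": 0}]}}

```text
t: 17.25
eef_pos: [554.2, 197.1, 131.0]
orientation: [[-0.095, -0.993, -0.074], [-0.995, 0.095, 0.007], [-0.0, 0.074, -0.997]]
ft_force: [1.8, -1.3, 0.2]
finger_gap: 0.15
grasp_force: 59.5
```

```bash
python3 s.py
```

```text
t 17.25 tip [90.4, 0.3, 50.9] lugs [-57.2, 0.3, 61.9] tilt 4.24 yawerr -0.0 roll 0.02
lower X,Z in tool [-0.    -0.997 -0.074] [-0.     0.074 -0.997] F lower [ 1.9 -1.1  0.2] M [-0.49 -0.45 -0.04] grip 59.52419579029083
```

Light contact, and the moments point to the right (−y) lug resting on the bar. I'll feel towards −x.

Request:
{"api": "step_arm", "payload": {"plan": [{"tx": 0,"ty": 0.5,"tz": 0.04,"ax": 0,"ay": 0,"az": 0},{"tx": 0,"ty": 0.5,"tz": 0.04,"ax": 0,"ay": 0,"az": 0},{"tx": 0,"ty": 0,"tz": 0,"ax": 0,"ay": 0,"az": 0},{"tx": 0,"ty": 0,"tz": 0,"ax": 0,"ay": 0,"az": 0}]}}

```text
t: 17.65
eef_pos: [552.3, 197.3, 130.1]
orientation: [[-0.095, -0.993, -0.076], [-0.995, 0.095, 0.007], [0.0, 0.076, -0.997]]
ft_force: [0.1, 0.1, -2.8]
finger_gap: 0.157
grasp_force: 59.1
```

```bash
python3 s.py
```

```text
t 17.65 tip [88.4, 0.2, 49.8] lugs [-59.2, 0.3, 61.0] tilt 4.36 yawerr -0.01 roll -0.01
lower X,Z in tool [-0.    -0.997 -0.076] [ 0.     0.076 -0.997] F lower [ 0.1  0.1 -2.8] M [-0.03 -0.42 -0.02] grip 59.14713799953461
```

Request:
{"api": "step_arm", "payload": {"plan": [{"tx": 0,"ty": 0.5,"tz": 0.04,"ax": 0,"ay": 0,"az": 0},{"tx": 0,"ty": 0.5,"tz": 0.04,"ax": 0,"ay": 0,"az": 0},{"tx": 0,"ty": 0,"tz": 0,"ax": 0,"ay": 0,"az": 0},{"tx": 0,"ty": 0,"tz": 0,"ax": 0,"ay": 0,"az": 0}]}}

```text
t: 18.05
eef_pos: [551.5, 197.3, 130.3]
orientation: [[-0.095, -0.993, -0.075], [-0.995, 0.095, 0.007], [0.0, 0.075, -0.997]]
ft_force: [-0.0, 0.0, -4.8]
finger_gap: 0.155
grasp_force: 58.9
```

```bash
python3 s.py
```

```text
t 18.05 tip [87.6, 0.2, 50.0] lugs [-60.0, 0.2, 61.2] tilt 4.33 yawerr -0.01 roll -0.01
lower X,Z in tool [-0.    -0.997 -0.075] [ 0.     0.075 -0.997] F lower [-0.   0.  -4.8] M [ 0.03 -0.44  0.  ] grip 58.85851800441742
```

It came free with the lugs below the bar top. Lowering further.

Request:
{"api": "step_arm", "payload": {"plan": [{"tx": 0,"ty": 0.64,"tz": 0.81,"ax": 0.5,"ay": 0,"az": 0},{"tx": 0,"ty": 0.64,"tz": 0.81,"ax": 0.5,"ay": 0,"az": 0},{"tx": 0,"ty": 0,"tz": 0,"ax": 0,"ay": 0,"az": 0},{"tx": 0,"ty": 0,"tz": 0,"ax": 0,"ay": 0,"az": 0}]}}

```text
t: 18.45
eef_pos: [550.1, 197.4, 128.9]
orientation: [[-0.095, -0.994, -0.058], [-0.995, 0.095, 0.005], [0.0, 0.058, -0.998]]
ft_force: [0.8, -0.0, -4.9]
finger_gap: 0.156
grasp_force: 58.8
```

```bash
python3 s.py
```

```text
t 18.45 tip [87.6, 0.2, 50.2] lugs [-60.2, 0.2, 58.8] tilt 3.31 yawerr 0.0 roll -0.01
lower X,Z in tool [ 0.    -0.998 -0.058] [ 0.     0.058 -0.998] F lower [ 0.8  0.  -4.9] M [-0.09 -0.32  0.  ] grip 58.81298124790192
```

Request:
{"api": "step_arm", "payload": {"plan": [{"tx": 0,"ty": 0.64,"tz": 0.81,"ax": 0.5,"ay": 0,"az": 0},{"tx": 0,"ty": 0.64,"tz": 0.81,"ax": 0.5,"ay": 0,"az": 0},{"tx": 0,"ty": 0.64,"tz": 0.81,"ax": 0.5,"ay": 0,"az": 0},{"tx": 0,"ty": 0,"tz": 0,"ax": 0,"ay": 0,"az": 0},{"tx": 0,"ty": 0,"tz": 0,"ax": 0,"ay": 0,"az": 0}]}}

```text
t: 18.95
eef_pos: [548.2, 197.7, 126.7]
orientation: [[-0.095, -0.995, -0.031], [-0.995, 0.095, 0.003], [-0.0, 0.031, -1.0]]
ft_force: [-0.5, 0.1, -4.3]
finger_gap: 0.151
grasp_force: 58.8
```

```bash
python3 s.py
```

```text
t 18.95 tip [87.7, 0.3, 50.3] lugs [-60.2, 0.3, 55.0] tilt 1.8 yawerr 0.01 roll 0.0
lower X,Z in tool [ 0.    -1.    -0.031] [-0.     0.031 -1.   ] F lower [-0.5  0.1 -4.3] M [ 0.02 -0.12  0.02] grip 58.7911731004715
```

Request:
{"api": "step_arm", "payload": {"plan": [{"tx": 0,"ty": 0.64,"tz": 0.81,"ax": 0.5,"ay": 0,"az": 0},{"tx": 0,"ty": 0.64,"tz": 0.81,"ax": 0.5,"ay": 0,"az": 0},{"tx": 0,"ty": 0.38,"tz": 0.49,"ax": 0.3,"ay": 0,"az": 0},{"tx": 0,"ty": 0,"tz": 0,"ax": 0,"ay": 0,"az": 0},{"tx": 0,"ty": 0,"tz": 0,"ax": 0,"ay": 0,"az": 0}]}}

```text
t: 19.45
eef_pos: [546.6, 197.8, 124.6]
orientation: [[-0.095, -0.995, -0.009], [-0.995, 0.095, 0.001], [-0.0, 0.009, -1.0]]
ft_force: [0.1, 0.0, -4.7]
finger_gap: 0.157
grasp_force: 58.8
```

```bash
python3 s.py
```

```text
t 19.45 tip [87.8, 0.3, 50.3] lugs [-60.2, 0.3, 51.6] tilt 0.5 yawerr 0.0 roll 0.0
lower X,Z in tool [ 0.    -1.    -0.009] [-0.     0.009 -1.   ] F lower [ 0.1  0.1 -4.7] M [-0.01 -0.01 -0.01] grip 58.80142092704773
```

Almost down, with no resistance. The last bit:

Request:
{"api": "step_arm", "payload": {"plan": [{"tx": 0,"ty": 0.64,"tz": 0.81,"ax": 0.5,"ay": 0,"az": 0},{"tx": 0,"ty": 0,"tz": 0.3,"ax": 0,"ay": 0,"az": 0},{"tx": 0,"ty": 0,"tz": 0.3,"ax": 0,"ay": 0,"az": 0},{"tx": 0,"ty": 0,"tz": 0,"ax": 0,"ay": 0,"az": 0},{"tx": 0,"ty": 0,"tz": 0,"ax": 0,"ay": 0,"az": 0}]}}

```text
t: 19.95
eef_pos: [546.2, 197.9, 123.6]
orientation: [[-0.095, -0.995, 0.0], [-0.995, 0.095, 0.0], [-0.0, -0.0, -1.0]]
ft_force: [-1.3, 0.2, 1.9]
finger_gap: 0.152
grasp_force: 59.7
```

```bash
python3 s.py
```

```text
t 19.95 tip [88.1, 0.3, 50.1] lugs [-59.9, 0.3, 50.1] tilt -0.02 yawerr -0.0 roll 0.01
lower X,Z in tool [-0. -1.  0.] [-0. -0. -1.] F lower [-1.3  0.1  1.9] M [-0.08  0.53 -0.04] grip 59.69438552856445
```

Seated level with light contact at the lugs. Release and retreat.

Request:
{"api": "step_arm", "payload": {"plan": [{"tx": 0,"ty": 0,"tz": 0,"ax": 0,"ay": 0,"az": 0},{"tx": 0,"ty": 0,"tz": 0,"ax": 0,"ay": 0,"az": 0},{"tx": 0,"ty": 0,"tz": 0,"ax": 0,"ay": 0,"az": 0},{"tx": 0,"ty": 0,"tz": 0,"ax": 0,"ay": 0,"az": 0},{"tx": 0,"ty": 0,"tz": 0,"ax": 0,"ay": 0,"az": 0},{"tx": 0,"ty": 0,"tz": 0,"ax": 0,"ay": 0,"az": 0}], "fingers": 60}}

```text
t: 20.55
eef_pos: [546.1, 197.9, 123.1]
orientation: [[-0.095, -0.995, 0.0], [-0.995, 0.095, -0.0], [0.0, -0.0, -1.0]]
ft_force: [-1.9, 0.5, -0.3]
finger_gap: 0.705
grasp_force: 0.0
```

Request:
{"api": "step_arm", "payload": {"plan": [{"tx": 0,"ty": 0,"tz": -5,"ax": 0,"ay": 0,"az": 0},{"tx": 0,"ty": 0,"tz": -10,"ax": 0,"ay": 0,"az": 0},{"tx": 0,"ty": 0,"tz": -20,"ax": 0,"ay": 0,"az": 0},{"tx": 0,"ty": 0,"tz": -30,"ax": 0,"ay": 0,"az": 0},{"tx": 0,"ty": 0,"tz": -30,"ax": 0,"ay": 0,"az": 0},{"tx": 0,"ty": 0,"tz": -30,"ax": 0,"ay": 0,"az": 0},{"tx": 0,"ty": 20,"tz": -30,"ax": 0,"ay": 0,"az": 0},{"tx": 0,"ty": 20,"tz": -20,"ax": 0,"ay": 0,"az": 0},{"tx": 0,"ty": 10,"tz": -5,"ax": 0,"ay": 0,"az": 0},{"tx": 0,"ty": 0,"tz": 0,"ax": 0,"ay": 0,"az": 0},{"tx": 0,"ty": 0,"tz": 0,"ax": 0,"ay": 0,"az": 0}]}}

```text
t: 21.65
eef_pos: [496.1, 202.6, 302.8]
orientation: [[-0.095, -0.996, -0.0], [-0.996, 0.095, -0.0], [0.0, 0.0, -1.0]]
ft_force: [0.7, -0.5, 0.4]
finger_gap: 0.7
grasp_force: 0.0
```

```bash
python3 - <<'E'
from h import *;import cv2
from rig import *
o,i=snap("w5");print(o["t"],o["eef_pos"])
s=get_image("scene")["color"]
# predicted rim corners / hoods in the wrist image for a tray seated at x=-4
for x,y,z in [(-72,95,109),(-72,-95,109),(64,-95,109),(64,95,109),(79,-70,65),(79,70,65)]:
    P=LO+LX*x+LY*y+LZ*z;u,v=proj(i,o,P);print((x,y,z),round(u),round(v))
cv2.imwrite("pics/w5b.png",np.hstack([cv2.resize(i["color"][40:300,100:400],None,fx=1.5,fy=1.5,interpolation=2),cv2.resize(s[150:280,170:340],(340,390),interpolation=2)[:,:340]]))
E
```

```text
21.65 [496.05942161 202.5545995  302.75835664]
(-72, 95, 109) 295 253
(-72, -95, 109) 297 82
(64, -95, 109) 167 86
(64, 95, 109) 180 251
(79, -70, 65) 168 109
(79, 70, 65) 177 218
```

View pics/w5b.png

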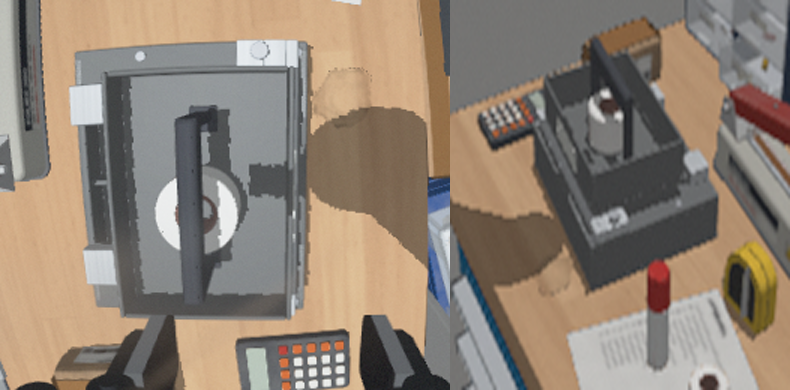

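The picture shows the tray seated level, with its rim corners within about 3 px of the prediction: (170,88), (295,85) and (295,252). The roll is inside, the gripper is clear and the bystanders are where they were.

```bash
python3 -c "
from rig import *
print(finish_job())"
```

```text
the job is handed in; nothing more can be done
None
```

The upper tray is stacked on the fixed tray, level and with both front lugs down in their sockets, the label roll still inside, and the gripper clear; handed in at about 22 s of the 58 s, with no verdict returned.

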